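Lay the handpiece in its fork rest and hold the sprung suction gate at the mark

TASK

Pick up the polishing handpiece and lay it, without dropping it, in the two-fork rest on the dust box, a barrel in each fork and its square block midway between them (either way round), and let go of it. Then pull the sprung suction gate at the front of the box out until the pointer on its handle bar is level with the upright mark on the rail beside it, and keep it there so the dust is drawn off: finish while still holding the gate at the mark. Leave everything else on the bench where it is.

Things in the scene. Friction and masses are not known exactly. Their poses are not given: they have to be found in the camera images.
- dust_box: white downdraft dust box fixed to the bench, 200 mm deep (its x) x 260 mm wide (its y) x 60 mm tall, with a slotted grille on top (grille surface 62 mm above the bench). Origin: centre of its underside, at bench height. Its front, with the gate, faces its -x; the gate is pulled out along its -x
- gate (a joint): travel of the sprung suction gate: 0 = shut, grows to 0.08 m as it is pulled out along the dust box's -x. The spring pulls it shut: about 4 N when shut, 8 to 11 N at the mark (120 N/m); it slams shut if let go
- gate_grip (a point): middle of the gate's handle: a level steel round bar, 14 mm thick, 80 mm long along the dust box's y, 52 mm above the bench, 70 mm in front of the box's face when shut. Below it a stem (10 mm along x, 30 mm wide) on a plate whose top is 20 mm above the bench: keep fingertips above that. Pinch it from above, one finger in front and one behind
- gate_pointer (a point): pointed tip at the +y end of that bar, 57 mm from the bar's middle, same height; moves with the gate
- mark: the mark: steel block with a thin upright blade (4 mm thick, top 69 mm above the bench), fixed on the 12 mm wide rail that runs out from the box's front, 75 mm to the +y side of the gate's middle. Origin: under the blade, 24 mm above the bench; axes as the dust box's. The gate is at the mark when the pointer's x in this frame is 0: 35 to 55 mm of travel, varying
- rest: aluminium fork rest fixed on the grille: base 50 x 120 x 6 mm, two V forks 90 mm apart along its y, each 8 mm thick; the Vs open upward at 90 degrees, mouth 44 mm, tops 60 mm above its origin. Origin: centre of its underside, 61.5 mm above the bench. A handpiece lying in it has its axis along this y, 55 mm above this origin, its block midway
- handpiece: cordless polishing handpiece lying on the bench, 180 mm long along its x, about 0.22 kg: square block in the middle (50 mm long, 30 x 30 mm), a 24 mm thick round barrel either side (to 75 mm behind the middle, 65 mm ahead), tapered nose with a small tip at its +x end. Origin: under the middle of the block; its sides are square to its y and z
- handpiece_mid (a point): middle of the handpiece's block, on its axis, 15 mm above its underside
- file: bystander: hand file with a fat wooden handle, 180 mm long, 22 mm thick, lying along its x; origin under the middle
- jar: bystander: closed glass jar, 56 mm across, 65 mm tall; origin under its centre
- compound_bar: bystander: brick-like bar of polishing compound, 100 x 40 x 30 mm; origin under its centre
- felt_wheel: bystander: pale felt wheel lying flat, 64 mm across, 16 mm thick, small hole; origin under its centre
- amber: bystander: small amber stone, 26 mm across, 12 mm tall, lying on the grille behind the rest; origin under its centre
- dish: bystander: white dish, 90 mm across, 28 mm tall; origin under its centre
- brush: bystander: bench brush lying along its x; origin under its middle

How it is judged (in metres and radians):
On the way, in this order (a step that is already met when the one before it is completed fails the run):
1. the handpiece lies in both forks of the rest, block midway between them, and has been let go (x of handpiece_mid in the frame of rest between -0.006 and 0.006 m and y of handpiece_mid in the frame of rest between -0.014 and 0.014 m and z of handpiece_mid in the frame of rest between 0.049 and 0.061 m and angle between the x axis of handpiece and the y axis of rest, either way round below 0.15 rad and contact force between handpiece and rest above 0.5 N and contact force between handpiece and the fingers below 0.1 N and linear speed of handpiece below 0.03 m/s), for 0.2 s.
2. the gripper holds the gate with its pointer level with the mark (x of gate_pointer in the frame of mark between -0.006 and 0.006 m and contact force between the fingers and gate above 2 N and velocity of joint gate between -0.02 and 0.02 m/s), for 0.5 s.
At the end, for the whole second after the job is handed in: Handpiece still, carried by the rest, untouched by fingers: seated within 6 mm sideways and in height, block within 14 mm of midway, axis within 0.15 rad. Fingers hold the gate still with over 2 N, pointer within 6 mm of the mark along the pull, through the last second (all of step 1 and all of step 2); the arm keeps its last pose, push and grip.
It fails at once if the handpiece is dropped (falls freely faster than 0.5 m/s) (contact force between handpiece and the fingers below 0.1 N and linear speed of handpiece above 0.5 m/s).
It fails at once if a bystander is moved more than 30 mm (distance of any of file, jar, compound_bar, felt_wheel, amber, dish, brush from where it was at the start of the episode above 0.03 m).
It also fails if it takes over 56 s, if anything falls off the work surface, if the arm or the gripper's body presses on something with over 40 N, if the wrist force passes 120 N, or if a joint passes its speed limit or range.

ROBOT

A 7-joint arm with a two-finger parallel gripper is mounted at the origin on the work surface. World frame = base frame: x ahead of the robot, y to its left, z up, the work surface at z = 0. Lengths are in m, angles in degrees, forces in N, time in s.
With the tool pointing down it reaches from about 0.425 to 0.825 m from the base axis. Payload 3.6 kg.
Tool frame: the origin (TCP) lies midway between the tips of the shut fingers; the grasp point (between the pads) lies 19 mm behind it; z points along the fingers, y is the line along which they close (so a half turn about z gives the same grasp; the last joint's range is limited). The gripper opens to 93 mm and grips with 3 to 60 N. Pads are 15 mm wide; open, the fingers measure 128 mm over their backs; the gripper's body (75 mm by 188 mm) begins 65 mm behind the grasp point.
Start: joints at [72.966, 35.231, -0.722, 81.555, 0.464, 63.22, -2.315], TCP at [0.174, -0.626, 0.219] pointing down, gripper open.
Joint ranges: [-178.69, 178.69], [-17.37, 117.87], [-77.05, 75.6], [15.02, 138.74], [-78.02, 258.01], [0.78, 113.62], [-162.83, 162.83]. Speed limits (degrees/s): [159.86, 159.86, 180, 180, 180, 180, 180].

INTERFACE

Orientations are given as a 3x3 rotation matrix whose columns are the frame's x, y, z axes.
In Python, from bench import env gives the robot as it stands.
- The arm moves only by the tool jog_arm, called after ">>>" by a JSON object that holds its "api" and its "payload", one argument or row to a line. Schema: {"type":"object","properties":{"moves":{"type":"object","properties":{"aperture":{"type":"array","items":{"type":"number"},"minItems":1,"maxItems":12},"x":{"type":"array","items":{"type":"number"},"minItems":1,"maxItems":12},"y":{"type":"array","items":{"type":"number"},"minItems":1,"maxItems":12},"z":{"type":"array","items":{"type":"number"},"minItems":1,"maxItems":12},"rx":{"type":"array","items":{"type":"number"},"minItems":1,"maxItems":12},"ry":{"type":"array","items":{"type":"number"},"minItems":1,"maxItems":12},"rz":{"type":"array","items":{"type":"number"},"minItems":1,"maxItems":12}},"additionalProperties":false,"required":["aperture","x","y","z","rx","ry","rz"]},"grip_force":{"type":"number"},"only":{"type":"string"},"quiet":{"type":"boolean"},"lines":{"type":"string"}},"required":["moves"],"additionalProperties":false}. moves is an object with one list for each field, all of the same length, 1 to 12, a row being the entries at one place: aperture (the finger opening in m), x, y, z (the shift in shares of the most that a row can go, 1 being 50 mm), rx, ry, rz (a rotation vector in fractions of the full range, 1 being 2 pi rad); each row shifts and turns the commanded pose from where the row before left it, along the tool's axes as they then stand; what a row does not reach is not made up. A row lasts 1/10 s, in which the tool goes at most 0.05 m and 8.59 degrees, less where a joint would pass 70% of its speed; a pose out of reach is approached as far as the arm can. The fingers move at their own pace and stop on an object; grip_force is the grip in N (left out, the last holds). Time passes only in rows, so rows that do not move let the fingers close. The tool returns the time, the measured TCP pose, the force, the opening and the grip force at its end. only (a regular expression) keeps the lines of the reply that match it, lines (a string "A,B") keeps lines A to B, and quiet returns only ok. A shift or turn number past 1, either way, is cut back to 1. Input that does not fit is refused with a message, and nothing moves.
- env.get_obs(): the state, without advancing time (a new reading comes with each control period).
- env.get_image(name): name is "scene" or "top" or "wrist"; returns a dict with "image" (384x512x3 uint8, red, green, blue), "camera_matrix" (3x3 intrinsics, pixels), "k1" (the pictures are not rectified: a ray, as slopes to the right and down, at radius r is drawn at 1 + k1 r^2 times it, then the intrinsics apply), "cam_to_world" (4x4, takes a point from camera to world coordinates). Camera axes: x right, y down, z forward; pixel columns grow to the right and rows downward; lengths in m; the calibration is good to about 2 mm. A picture is of the moment at which its call begins. There is no depth.
- env.job_done(): hands the job in; it is judged then, once.
The state is a dict: "clock": time; "qpos": joint angles; "qd": joint speeds; "joint_torque": joint torques, N m; "ee_pos": TCP position; "ee_rot": TCP orientation; "ft_force": force on the tool from outside, world axes, zero at the start; "moment": the same for the moment, N m; "width": finger opening in m; "grasp_force": force on a finger pad.
Only numpy, scipy, OpenCV 4.12 (cv2) and the standard library are available. Lean on these libraries where they do the work, as an engineer would, in place of code of your own. Each camera call takes 0.05 s, during which the arm holds its last target. There are 200 camera calls.

## Working session

There is one attempt and no reset: what is moved stays moved. The work goes in short steps, Python scripts to look and compute and a tool call to move; the robot and the scene stay as the last step left them, time stands still between calls to the robot, and variables do not carry over. Pictures are saved under pics/ and viewed, at most 10 in all, crops included, and the job is handed in when it is done.

```bash
ls; mkdir -p pics; cat > h.py <<'E'
import numpy as np, cv2
from bench import env
def grab(n,f=None):
    d=env.get_image(n)
    if f: cv2.imwrite('pics/'+f,d['image'][:,:,::-1])
    return d
def ray(d,uv):
    K=np.array(d['camera_matrix']);T=np.array(d['cam_to_world'])
    s=np.array([(uv[0]-K[0,2])/K[0,0],(uv[1]-K[1,2])/K[1,1]]);t=s.copy()
    for _ in range(20): t=s/(1+d['k1']*(t@t))
    return T[:3,3],T[:3,:3]@np.array([t[0],t[1],1])
def plane(d,uv,z):
    o,r=ray(d,uv); return o+r*(z-o[2])/r[2]
def proj(d,P):
    K=np.array(d['camera_matrix']);T=np.array(d['cam_to_world'])
    p=T[:3,:3].T@(np.array(P)-T[:3,3]);t=p[:2]/p[2];t=t*(1+d['k1']*(t@t))
    return np.array([K[0,0]*t[0]+K[0,2],K[1,1]*t[1]+K[1,2]])
def tri(d1,a,d2,b):
    o,r=ray(d1,a);p,s=ray(d2,b)
    x=np.linalg.lstsq(np.c_[r,-s],p-o,rcond=None)[0]
    return (o+r*x[0]+p+s*x[1])/2, np.linalg.norm(o+r*x[0]-p-s*x[1])
E
python3 - <<'E'
from h import *
import pickle
D={n:grab(n,n+'.png') for n in('scene','top','wrist')}
pickle.dump(D,open('d0.pkl','wb'))
for n in D: print(n,np.round(D[n]['cam_to_world'],3).tolist(),D[n]['k1'],np.array(D[n]['camera_matrix'])[0,0])
t=D['top']['image'][:,:,::-1]; s=D['scene']['image'][:,:,::-1]
cv2.imwrite('pics/top_b.png',cv2.resize(t,(800,600),interpolation=3))
cv2.imwrite('pics/scene_b.png',cv2.resize(s,(800,600),interpolation=3))
o=env.get_obs();print(o['clock'],o['ee_pos'],o['ee_rot'])
E
```

```text
bench.py
pics
scene [[-0.88, 0.399, -0.258, 0.931], [0.476, 0.752, -0.457, 0.616], [0.012, -0.525, -0.851, 1.216], [0.0, 0.0, 0.0, 1.0]] -0.020085665012601985 445.4957472616196
top [[0.007, -0.986, 0.169, 0.349], [-1.0, -0.005, 0.014, -0.006], [-0.013, -0.169, -0.986, 1.41], [0.0, 0.0, 0.0, 1.0]] 0.0253178352613101 428.7015955874948
wrist [[0.268, -0.926, -0.268, 0.248], [-0.964, -0.258, -0.072, -0.605], [-0.002, 0.277, -0.961, 0.383], [0.0, 0.0, 0.0, 1.0]] -0.04931678378989271 319.8235075915562
0.15 [ 0.17374661 -0.62575156  0.21778813] [[ 9.63526790e-01  2.67611356e-01 -5.35146216e-04]
 [ 2.67611889e-01 -9.63525093e-01  1.80877010e-03]
 [-3.15793893e-05 -1.88600994e-03 -9.99998221e-01]]
```

View pics/top_b.png

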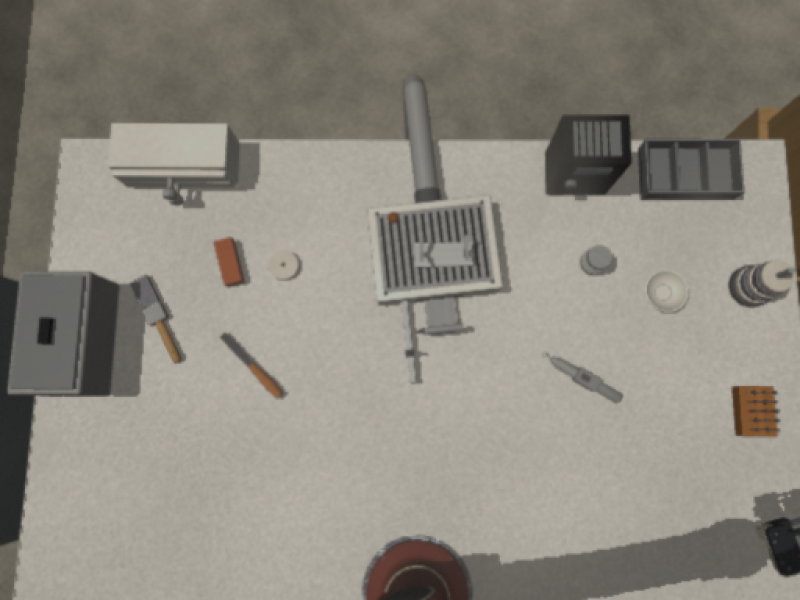

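View pics/scene_b.png

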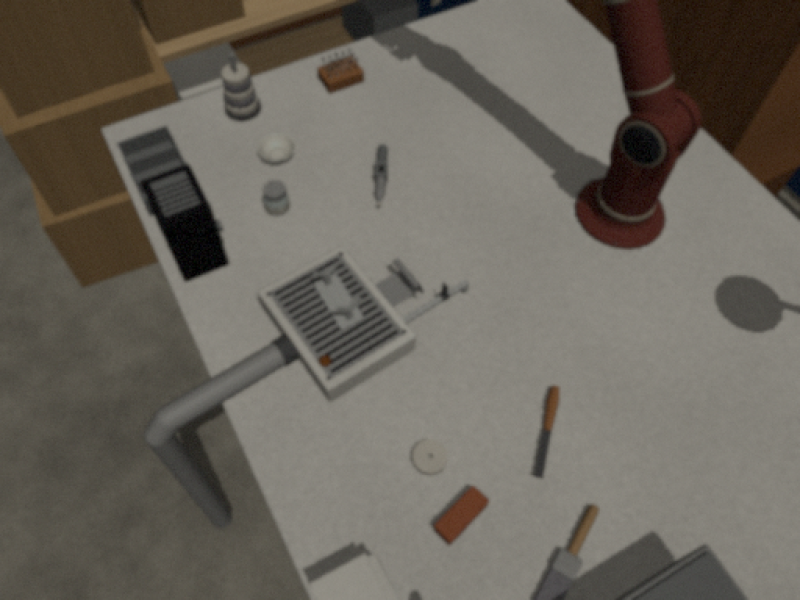

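The top view (800-px scale) shows the handpiece at (588,379) with its nose at (547,355), the box rim corners at (371,208), (491,198), (499,291) and (379,302), the rest at (445,252), the gate bar at (445,330) and the mark at (410,352). The scene view agrees with this layout.

```bash
python3 - <<'E'
from h import *
import pickle
D=pickle.load(open('d0.pkl','rb'));d=D['top'];k=.64
P=lambda u,v,z:plane(d,(u*k,v*k),z).round(3)
print('hp',P(588,379,.03),'nose',P(547,355,.015),'rear',P(620,399,.015))
for c in [(371,208),(491,198),(499,291),(379,302)]: print('box',P(*c,.06))
print('rest',P(445,255,.07),'bar',P(445,330,.055),'mark',P(410,352,.069), 'jar',P(598,256,.065))
o=env.get_obs();R=o['ee_rot'];p=P(588,379,.03)
for h in (.25,): print('tool delta', R.T@(np.array([p[0],p[1],h])-o['ee_pos']))
T=np.array(D['wrist']['cam_to_world']);print('cam in tool',R.T@(T[:3,3]-o['ee_pos']),(R.T@T[:3,:3]).round(2).tolist())
E
```

```text
hp [ 0.421 -0.349  0.03 ] nose [ 0.47  -0.27   0.015] rear [ 0.381 -0.416  0.015]
box [0.772 0.098 0.06 ]
box [ 0.795 -0.153  0.06 ]
box [ 0.597 -0.167  0.06 ]
box [0.573 0.078 0.06 ]
rest [ 0.669 -0.057  0.07 ] bar [ 0.517 -0.057  0.055] mark [0.47  0.014 0.069] jar [ 0.67  -0.37   0.065]
tool delta [ 0.31229626 -0.20055001 -0.03184355]
cam in tool [ 0.07707145 -0.00057611 -0.16551771] [[-0.0, -0.96, -0.28], [1.0, 0.0, -0.0], [0.0, -0.28, 0.96]]
```

The manual's scale: shifts go in shares of 50 mm and turns go in shares of 2 pi rad. Converting my numbers, 0.039 m is 0.78, -0.025 m is -0.5, -8.5 degrees / 360 = -0.0236.

>>> {"api": "jog_arm", "payload": {
  "moves": {"aperture":[0.09, 0.09, 0.09, 0.09, 0.09, 0.09, 0.09, 0.09, 0.09, 0.09, 0.09, 0.09], "x":[0.78, 0.78, 0.78, 0.78, 0.78, 0.78, 0.78, 0.78, 0, 0, 0, 0], "y":[-0.5, -0.5, -0.5, -0.5, -0.5, -0.5, -0.5, -0.5, 0, 0, 0, 0], "z":[0, 0, 0, 0, 0, 0, 0, 0, 0, 0, 0, 0], "rx":[0, 0, 0, 0, 0, 0, 0, 0, 0, 0, 0, 0], "ry":[0, 0, 0, 0, 0, 0, 0, 0, 0, 0, 0, 0], "rz":[0, 0, 0, 0, 0, 0, 0, 0, -0.0236, -0.0236, -0.0236, -0.0236]}
}}

```text
clock: 1.35
ee_pos: [0.4209, -0.3498, 0.2184]
ee_rot: [[0.644, 0.765, -0.001], [0.765, -0.644, 0.0], [-0.0, -0.001, -1.0]]
ft_force: [-0.6, 0.1, 0.5]
width: 0.09
grasp_force: 0.0
```

>>> {"api": "jog_arm", "payload": {
  "moves": {"aperture":[0.09, 0.09, 0.09], "x":[0, 0, 0], "y":[0, 0, 0], "z":[0, 0, 0], "rx":[0, 0, 0], "ry":[0, 0, 0], "rz":[-0.0236, 0, 0]}
}}

```text
clock: 1.65
ee_pos: [0.4208, -0.3501, 0.2185]
ee_rot: [[0.533, 0.846, -0.0], [0.846, -0.533, 0.0], [0.0, -0.0, -1.0]]
ft_force: [0.6, 0.5, 0.5]
width: 0.09
grasp_force: 0.0
```

```bash
python3 - <<'E'
from h import *
import pickle
d=grab('wrist','w1.png');pickle.dump(d,open('w1.pkl','wb'))
cv2.imwrite('pics/w1b.png',cv2.resize(d['image'][:,:,::-1],(800,600),interpolation=3))
E
```

```text
(no output)
```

View pics/w1b.png

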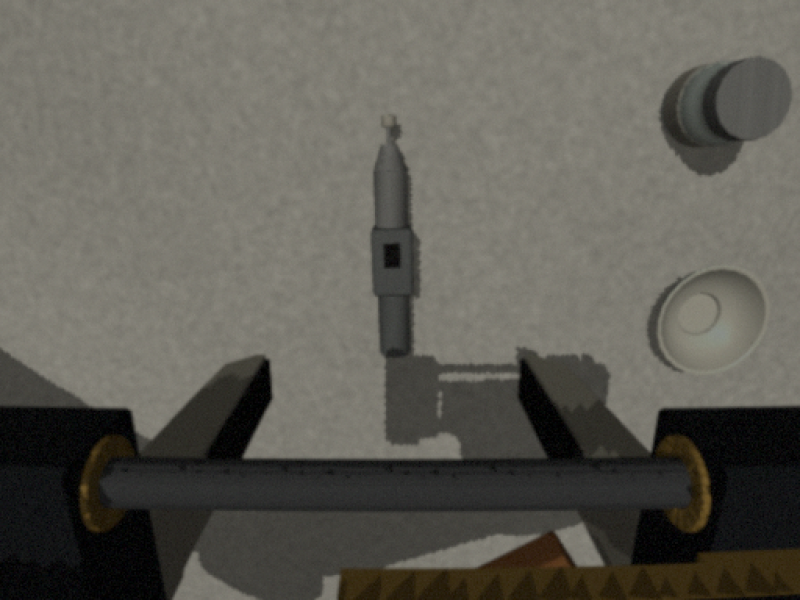

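The wrist view shows the block top from (372,230) to (412,295), centred on about (392,262). The tip is at (390,118) and the rear end at (395,354), so the axis is almost along tool x.

```bash
python3 - <<'E'
from h import *
import pickle
d=pickle.load(open('w1.pkl','rb'));k=.64
P=lambda u,v,z:plane(d,(u*k,v*k),z)
tip,rear=P(390,118,.015),P(395,352,.02)
c=[P(372,230,.03),P(411,228,.03),P(413,293,.03),P(375,296,.03)]
m=np.mean(c,0)
print('block',m.round(4),'w,l',np.linalg.norm(c[0]-c[1]),np.linalg.norm(c[1]-c[2]),'len',np.linalg.norm(tip-rear))
v=tip-rear;print('heading',np.degrees(np.arctan2(v[1],v[0])), 'edges',[np.degrees(np.arctan2(*(a-b)[1::-1])) for a,b in((c[0],c[3]),(c[1],c[2]))])
print('mid check', rear+v/np.linalg.norm(v)*.075, tip-v/np.linalg.norm(v)*.105)
o=env.get_obs();R=o['ee_rot'];print('tool hd',np.degrees(np.arctan2(R[1,0],R[0,0])))
print('delta',R.T@(np.r_[m[:2],.005]-o['ee_pos']))
E
```

```text
block [ 0.4215 -0.3459  0.03  ] w,l 0.02769440978538903 0.0477803454473043 len 0.1735043664161176
heading 58.99775495268525 edges [np.float64(59.732781016397496), np.float64(60.09977196211464)]
mid check [ 0.42234604 -0.34466981  0.01783867] [ 0.41900172 -0.35023521  0.01802586]
tool hd 57.85383490120968
delta [ 0.00390019 -0.00165575  0.213517  ]
```

Scaled: 0.048 m is 0.96, 0.046 m is 0.92, -1.4 degrees / 360 = -0.0039.

>>> {"api": "jog_arm", "payload": {
  "moves": {"aperture":[0.07, 0.07, 0.07, 0.07, 0.07, 0.07, 0.07, 0.07], "x":[0.08, 0, 0, 0, 0, 0, 0, 0], "y":[-0.04, 0, 0, 0, 0, 0, 0, 0], "z":[0.92, 0.96, 0.96, 0.8, 0.4, 0.22, 0, 0], "rx":[0, 0, 0, 0, 0, 0, 0, 0], "ry":[0, 0, 0, 0, 0, 0, 0, 0], "rz":[-0.0039, 0, 0, 0, 0, 0, 0, 0]}
}}

```text
clock: 2.5
ee_pos: [0.4223, -0.3462, 0.0066]
ee_rot: [[0.509, 0.861, 0.002], [0.861, -0.509, -0.001], [-0.0, 0.002, -1.0]]
ft_force: [0.5, -0.4, 0.1]
width: 0.0702
grasp_force: 0.0
```

>>> {"api": "jog_arm", "payload": {
  "moves": {"aperture":[0.01, 0.01, 0.01, 0.01, 0.01, 0.01, 0.01], "x":[0, 0, 0, 0, 0, 0, 0], "y":[0, 0, 0, 0, 0, 0, 0], "z":[0, 0, 0, 0, 0, 0, 0], "rx":[0, 0, 0, 0, 0, 0, 0], "ry":[0, 0, 0, 0, 0, 0, 0], "rz":[0, 0, 0, 0, 0, 0, 0]},
  "grip_force": 25
}}

```text
clock: 3.2
ee_pos: [0.4214, -0.3457, 0.0058]
ee_rot: [[0.509, 0.861, -0.0], [0.861, -0.509, 0.0], [-0.0, -0.0, -1.0]]
ft_force: [-1.0, 0.2, 1.7]
width: 0.0297
grasp_force: 25.0
```

Scaled: -0.045 m is -0.9, 0.033 m is 0.66, -7.2 degrees / 360 = -0.02.

>>> {"api": "jog_arm", "payload": {
  "moves": {"aperture":[0.01, 0.01, 0.01, 0.01, 0.01, 0.01, 0.01, 0.01, 0.01, 0.01, 0.01, 0.01], "x":[0, 0, 0, 0, 0, 0, 0.6, 0.6, 0.6, 0.6, 0.6, 0.6], "y":[0, 0, 0, 0, 0, 0, 0.66, 0.66, 0.66, 0.66, 0.66, 0.66], "z":[-0.4, -0.9, -0.9, -0.9, -0.9, -0.9, -0.4, -0.4, -0.2, 0, 0, 0], "rx":[0, 0, 0, 0, 0, 0, 0, 0, 0, 0, 0, 0], "ry":[0, 0, 0, 0, 0, 0, 0, 0, 0, 0, 0, 0], "rz":[0, -0.02, -0.02, -0.02, -0.02, -0.02, 0, 0, 0, 0, 0, 0]},
  "grip_force": 25
}}

```text
clock: 4.4
ee_pos: [0.6019, -0.1466, 0.2998]
ee_rot: [[-0.094, 0.996, -0.002], [0.996, 0.094, -0.0], [0.0, -0.002, -1.0]]
ft_force: [0.4, -0.4, -3.1]
width: 0.0297
grasp_force: 25.0
```

>>> {"api": "jog_arm", "payload": {
  "moves": {"aperture":[0.01, 0.01], "x":[0, 0], "y":[0, 0], "z":[0, 0], "rx":[0, 0], "ry":[0, 0], "rz":[0, 0]}
}}

```text
clock: 4.6
ee_pos: [0.6013, -0.1463, 0.2993]
ee_rot: [[-0.098, 0.995, -0.003], [0.995, 0.098, 0.001], [0.001, -0.003, -1.0]]
ft_force: [-0.6, -1.3, -3.1]
width: 0.0298
grasp_force: 25.0
```

```bash
python3 - <<'E'
from h import *
import pickle
d=grab('wrist','w2.png');pickle.dump(d,open('w2.pkl','wb'))
cv2.imwrite('pics/w2b.png',cv2.resize(d['image'][:,:,::-1],(800,600),interpolation=3))
E
```

```text
(no output)
```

View pics/w2b.png

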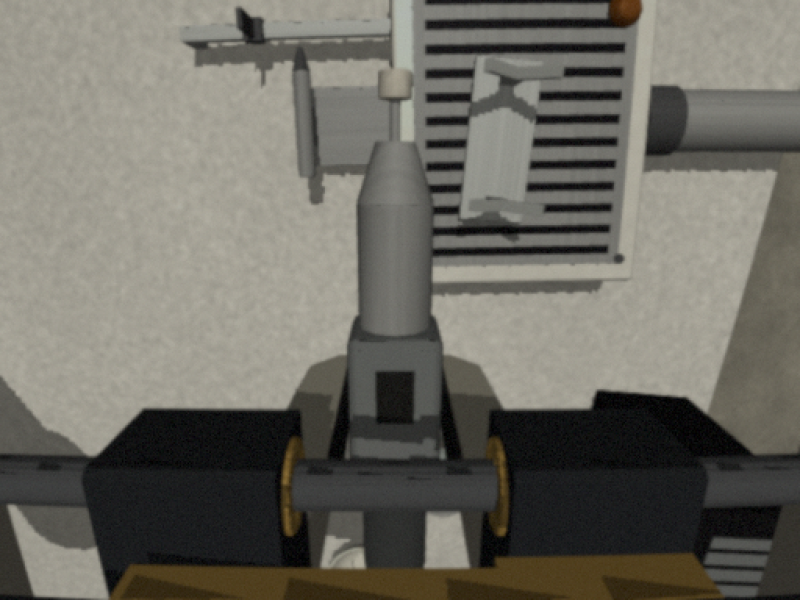

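The wrist view shows the rest base from about (480,57) to (520,220), with forks near v=70 and v=208. The gate bar runs from (298,50) to (307,175), its pointer tip is at (299,48), and the mark blade is at about (245,25). I'll zoom in on these two areas.

```bash
python3 - <<'E'
import cv2,numpy as np
i=cv2.imread('pics/w2.png')
a=cv2.resize(i[30:150,290:370],(400,600),interpolation=cv2.INTER_CUBIC)
b=cv2.resize(i[0:120,125:205],(400,600),interpolation=cv2.INTER_CUBIC)
cv2.imwrite('pics/w2c.png',cv2.convertScaleAbs(np.hstack([a,b]),alpha=1.4))
E
```

```text
(no output)
```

View pics/w2c.png

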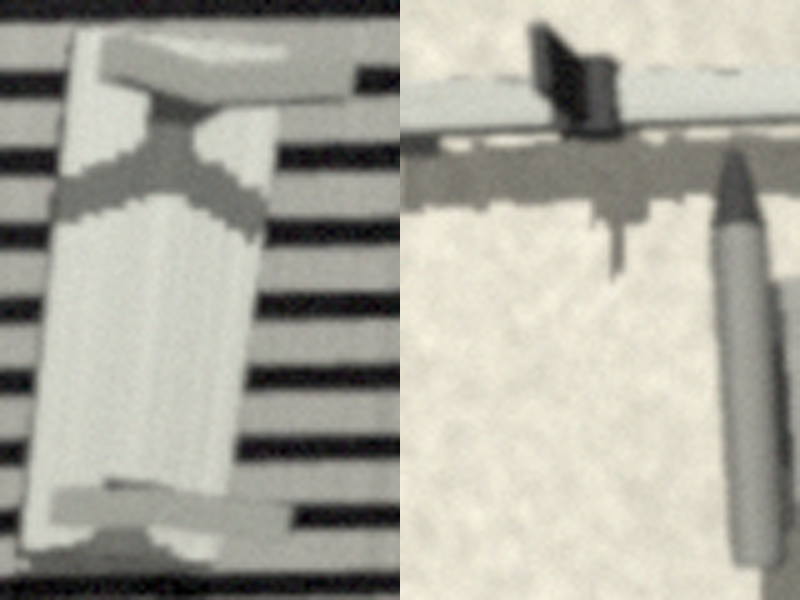

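```bash
python3 - <<'E'
from h import *
import pickle
d=pickle.load(open('w2.pkl','rb'))
A=lambda u,v,z:plane(d,(290+u/5-.4,30+v/5-.4),z)
H=lambda a:np.degrees(np.arctan2(a[1],a[0]))
lt,lb,rt,rb=A(75,30,.0675),A(22,548,.0675),A(278,108,.0675),A(232,490,.0675)
print('len',np.linalg.norm(lt-lb),'hd',H(lt-lb),H(rt-rb))
h=np.radians((H(lt-lb)+H(rt-rb))/2);y=np.array([np.cos(h),np.sin(h),0]);x=np.array([y[1],-y[0],0])
print('width',x@(rt-lt),x@(rb-lb));c=(lt+lb)/2;c=c+x*(x@((rt+rb)/2-(lt+lb)/2))/2
print('rest c',c)
f1=(A(102,55,.1215)+A(356,75,.1215))/2;f2=(A(52,505,.1215)+A(292,518,.1215))/2
print('forks',f1,f2,'mid',(f1+f2)/2,np.linalg.norm(f1-f2),H(f1-f2))
# box rim from mask-free corners
k=.64
q=[plane(d,(u*k,v*k),.06) for u,v in((630,279),(655,0))];print('box hd',H(q[1]-q[0]))
o=env.get_obs();R=o['ee_rot'];print('tool hd',H(R[:,0]), 'delta',R.T@(np.r_[c[:2],.3]-o['ee_pos']))
# held axis
P=lambda u,v,z:plane(d,(u*k,v*k),z)
z=o['ee_pos'][2]-.006+.015
print('block?',[R.T@(P(u,v,z+.015)-o['ee_pos']) for u,v in((352,345),(440,345))],'tip',R.T@(P(395,80,z)-o['ee_pos']))
E
```

```text
len 0.11896963530992961 hd 91.55336567217654 92.26079951987805
width 0.048893367678023644 0.050171332906672514
rest c [ 0.67186743 -0.04966824  0.0675    ]
forks [ 0.67010661 -0.00473341  0.1215    ] [ 0.6721727  -0.09347788  0.1215    ] mid [ 0.67113966 -0.04910565  0.1215    ] 0.08876852200127226 91.3336840489102
box hd 97.12820282629067
tool hd 95.41604241839576 delta [ 0.09158746  0.0801231  -0.00071944]
block? [array([ 0.02480425, -0.01231047, -0.02398157]), array([ 0.02491811,  0.01432679, -0.02405591])] tip [ 0.10150816  0.0004488  -0.00906593]
```

Scaled: 0.04 m is 0.8, 0.032 m is 0.64, 3.7 degrees / 360 = 0.0103.

>>> {"api": "jog_arm", "payload": {
  "moves": {"aperture":[0.01, 0.01, 0.01, 0.01, 0.01, 0.01, 0.01, 0.01, 0.01, 0.01, 0.01, 0.01], "x":[0, 0.64, 0.64, 0.614, 0, 0, 0, 0, 0, 0, 0, 0], "y":[0, 0.486, 0.486, 0.49, 0, 0, 0, 0, 0, 0, 0, 0], "z":[0, 0, 0, 0, 0.8, 0.8, 0.8, 0.6, 0.4, 0.2, 0, 0], "rx":[0, 0, 0, 0, 0, 0, 0, 0, 0, 0, 0, 0], "ry":[0, 0, 0, 0, 0, 0, 0, 0, 0, 0, 0, 0], "rz":[0.0103, 0, 0, 0, 0, 0, 0, 0, 0, 0, 0, 0]}
}}

```text
clock: 5.85
ee_pos: [0.6724, -0.0519, 0.1218]
ee_rot: [[-0.029, 1.0, 0.002], [1.0, 0.029, -0.0], [-0.0, 0.002, -1.0]]
ft_force: [0.1, -0.3, -1.7]
width: 0.0297
grasp_force: 25.0
```

```bash
python3 - <<'E'
from h import *
d=grab('wrist');i=d['image'][:,:,::-1]
cv2.imwrite('pics/w3.png',cv2.resize(i,(800,600)))
E
```

```text
(no output)
```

View pics/w3.png

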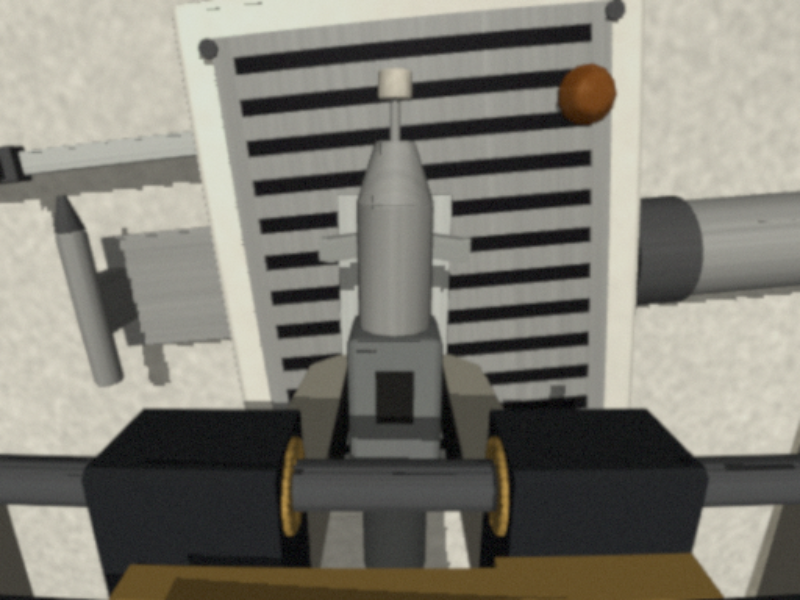

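The handpiece axis (u≈395) is centred on the fork, which spans u≈320–470, and on the base. I'll lower it.

Scaled: 0.006 m is 0.12, 0.004 m is 0.08.

>>> {"api": "jog_arm", "payload": {
  "moves": {"aperture":[0.01, 0.01, 0.01, 0.01, 0.01, 0.01], "x":[0.04, 0, 0, 0, 0, 0], "y":[-0.01, 0, 0, 0, 0, 0], "z":[0.12, 0.08, 0.04, 0.02, 0, 0], "rx":[0, 0, 0, 0, 0, 0], "ry":[0, 0, 0, 0, 0, 0], "rz":[0, 0, 0, 0, 0, 0]}
}}

```text
clock: 6.5
ee_pos: [0.6716, -0.0487, 0.1079]
ee_rot: [[-0.03, 1.0, 0.001], [1.0, 0.03, 0.0], [0.0, 0.001, -1.0]]
ft_force: [1.8, -0.6, -1.5]
width: 0.03
grasp_force: 25.0
```

Scaled: 0.001 m is 0.02.

>>> {"api": "jog_arm", "payload": {
  "moves": {"aperture":[0.01, 0.01, 0.01, 0.01], "x":[0, 0, 0, 0], "y":[0, 0, 0, 0], "z":[0.02, 0.02, 0, 0], "rx":[0, 0, 0, 0], "ry":[0, 0, 0, 0], "rz":[0, 0, 0, 0]}
}}

```text
clock: 6.9
ee_pos: [0.672, -0.0487, 0.1072]
ee_rot: [[-0.029, 1.0, 0.002], [1.0, 0.029, 0.0], [0.0, 0.002, -1.0]]
ft_force: [-0.3, 0.7, 5.4]
width: 0.0297
grasp_force: 25.0
```

>>> {"api": "jog_arm", "payload": {
  "moves": {"aperture":[0.032, 0.036, 0.045, 0.06, 0.06, 0.06], "x":[0, 0, 0, 0, 0, 0], "y":[0, 0, 0, 0, 0, 0], "z":[0, 0, 0, 0, 0, 0], "rx":[0, 0, 0, 0, 0, 0], "ry":[0, 0, 0, 0, 0, 0], "rz":[0, 0, 0, 0, 0, 0]},
  "grip_force": 5
}}

```text
clock: 7.5
ee_pos: [0.6711, -0.0489, 0.1055]
ee_rot: [[-0.03, 1.0, -0.0], [1.0, 0.03, 0.0], [0.0, -0.0, -1.0]]
ft_force: [0.4, 0.4, -0.9]
width: 0.059
grasp_force: 0.0
```

>>> {"api": "jog_arm", "payload": {
  "moves": {"aperture":[0.06, 0.06, 0.06, 0.06, 0.06, 0.06], "x":[0, 0, 0, 0, 0, 0], "y":[0, 0, 0, 0, 0, 0], "z":[-0.4, -0.9, -0.9, -0.9, 0, 0], "rx":[0, 0, 0, 0, 0, 0], "ry":[0, 0, 0, 0, 0, 0], "rz":[0, 0, 0, 0, 0, 0]}
}}

```text
clock: 8.1
ee_pos: [0.6716, -0.0488, 0.262]
ee_rot: [[-0.03, 1.0, 0.003], [1.0, 0.03, -0.0], [-0.0, 0.003, -1.0]]
ft_force: [-0.6, -0.2, -0.7]
width: 0.06
grasp_force: 0.0
```

```bash
python3 - <<'E'
from h import *
import pickle
d=grab('wrist','w4.png');pickle.dump(d,open('w4.pkl','wb'))
i=d['image'][:,:,::-1]
cv2.imwrite('pics/w4b.png',cv2.resize(i,(800,600)))
E
```

```text
(no output)
```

View pics/w4b.png

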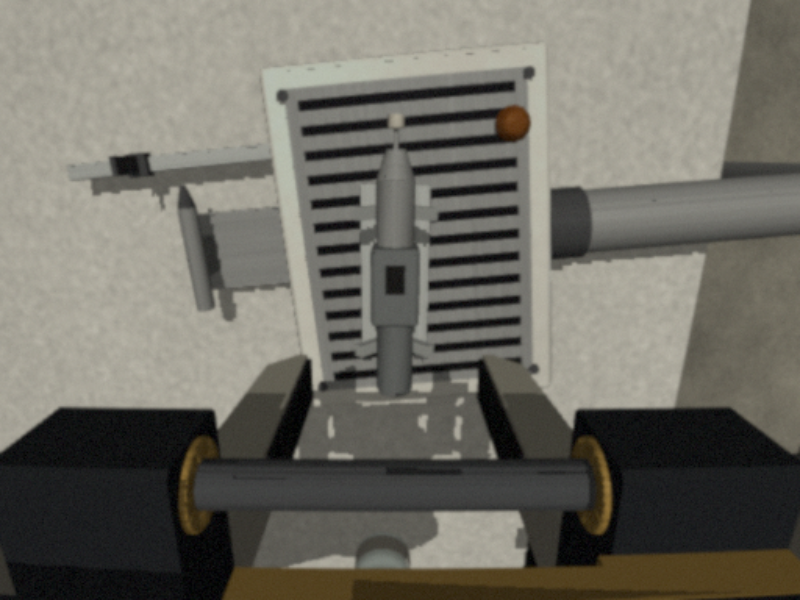

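The handpiece is seated in both forks, with its block at (395,285) midway between them. The bar runs from its pointer tip at (184,190) to its end at (207,307), and the mark is at about (128,165).

```bash
python3 - <<'E'
from h import *
import pickle
d=pickle.load(open('w4.pkl','rb'));k=.64
P=lambda u,v,z:plane(d,(u*k,v*k),z)
H=lambda a:np.degrees(np.arctan2(a[1],a[0]))
t,e=P(184,190,.052),P(207,306,.052)
print('bar len',np.linalg.norm(t-e),'hd',H(t-e),'tip',t,'end',e)
v=(t-e)/np.linalg.norm(t-e);m=t-.057*v;print('grip',m,e+v*.04)
f,b,r=P(264,72,.06),P(545,44,.06),P(548,382,.06);print('box hd',H(f-b)-90,H(b-r),np.linalg.norm(f-b),np.linalg.norm(b-r))
print('mark~',P(125,165,.06))
o=env.get_obs();R=o['ee_rot'];print(H(R[:,0]),R.T@(np.r_[m[:2],.26]-o['ee_pos']))
E
```

```text
bar len 0.09031315166579927 hd 96.96677456551137 tip [0.5141712  0.00124017 0.052     ] end [ 0.52512562 -0.08840617  0.052     ]
grip [ 0.52108494 -0.05533898  0.052     ] [ 0.52027387 -0.0487015   0.052     ]
box hd -262.87616337411083 96.8122447716937 0.1922092821275592 0.2507090761948526
mark~ [0.47544852 0.01878824 0.06      ]
91.7256843385476 [-0.00175254 -0.14966239  0.00018955]
```

Scaled: -0.045 m is -0.9, 0.04 m is 0.8, -5.2 degrees / 360 = -0.0144.

>>> {"api": "jog_arm", "payload": {
  "moves": {"aperture":[0.05, 0.05, 0.05, 0.05, 0.05, 0.05, 0.05, 0.05, 0.05], "x":[0, 0.1, 0.1, 0.104, 0, 0, 0, 0, 0], "y":[0, -0.9, -0.9, -0.9, -0.308, 0, 0, 0, 0], "z":[0, 0, 0, 0, 0.6, 0.8, 0.6, 0, 0], "rx":[0, 0, 0, 0, 0, 0, 0, 0, 0], "ry":[0, 0, 0, 0, 0, 0, 0, 0, 0], "rz":[-0.0144, 0, 0, 0, 0, 0, 0, 0, 0]}
}}

```text
clock: 9.05
ee_pos: [0.5194, -0.0519, 0.1599]
ee_rot: [[-0.121, 0.993, -0.003], [0.993, 0.121, 0.001], [0.001, -0.003, -1.0]]
ft_force: [0.1, 0.9, 0.7]
width: 0.0503
grasp_force: 0.0
```

```bash
python3 - <<'E'
from h import *
import pickle
d=grab('wrist','w5.png');pickle.dump(d,open('w5.pkl','wb'))
i=d['image'][:,:,::-1]
cv2.imwrite('pics/w5b.png',cv2.resize(i,(800,600),interpolation=3))
E
```

```text
(no output)
```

View pics/w5b.png

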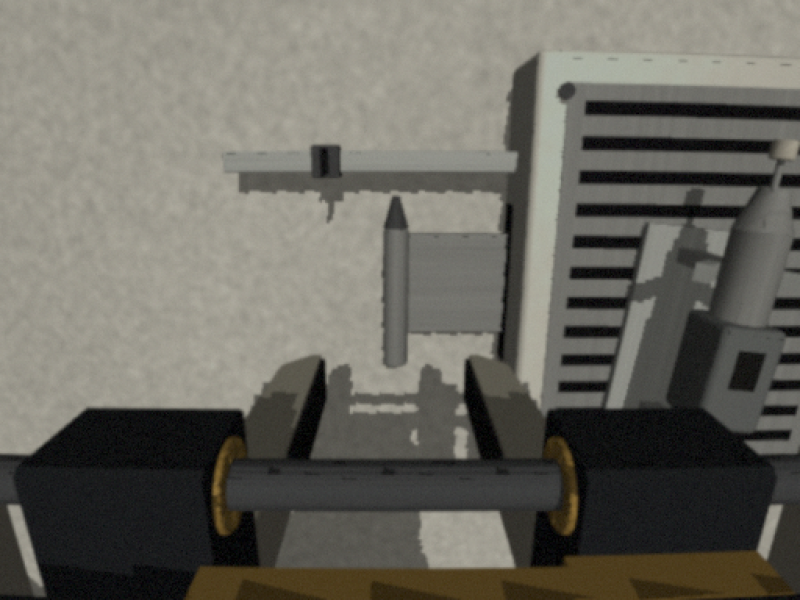

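The mark block spans (311–340, 145–178), with the dark blade at about u=318–330. The pointer tip is at (396,197) and the bar is at u 384–408. I'll take the blade's intensity profile.

```bash
python3 - <<'E'
from h import *
import pickle
d=pickle.load(open('w5.pkl','rb'));k=.64
g=cv2.cvtColor(d['image'],cv2.COLOR_RGB2GRAY)
for v in range(92,115,2): print(v,g[v,195:222])
print('tip',g[122:134:2,245:262])
o=env.get_obs();R=o['ee_rot']
a=np.radians(97);X=np.array([np.sin(a),-np.cos(a),0])
P=lambda u,v,z:plane(d,(u,v),z)
t=P(396*k,197*k,.052);e=P(396*k,366*k,.052)
print('tip',t,'end',e,np.linalg.norm(t-e),np.degrees(np.arctan2(*(t-e)[1::-1])))
for u in (203,206,207,208,211): 
    b=P(u,103,.069); print(u,b,'travel',X@(t-b))
m=t-.057*(t-e)/np.linalg.norm(t-e);print('grip',m,R.T@(np.r_[m[:2],.036]-o['ee_pos']))
E
```

```text
92 [158 157 155 149 138 123 119 121 121 121 119 117 117 115 116 117 118 118
 119 118 121 125 134 148 156 153 156]
94 [159 156 149 123  89  66  61  59  58  53  43  48  44  48  50  58  59  61
  61  59  55  55  79 128 149 155 155]
96 [148 147 145 121  85  66  61  59  56  40  28  17   8  20  33  52  56  55
  59  56  59  52  75 126 144 148 149]
98 [143 144 138 114  81  59  58  54  56  44  34   6  20  19  29  54  65  58
  57  57  59  51  82 128 142 145 148]
100 [142 143 141 124  86  63  55  56  52  46  21  21  18  18  29  43  55  55
  57  58  54  54  81 130 141 144 143]
102 [142 143 142 130  95  64  53  56  57  44  28  20  17  22  28  46  53  59
  57  60  58  55  83 130 139 145 142]
104 [143 142 144 131  95  66  57  59  56  47  29  17  14  20  26  44  57  54
  55  56  57  54  78 129 143 142 144]
106 [140 138 139 128  92  67  58  58  55  44  31  14  17  19  25  39  55  56
  57  56  54  52  71 124 136 137 140]
108 [137 136 135 127  95  63  59  57  57  49  33  20  13  23  26  38  56  58
  54  57  53  49  72 118 133 134 133]
110 [98 97 96 92 73 58 57 58 51 52 30 23 11 17 23 38 54 55 56 56 53 5
[... 455 characters left out ...]
65 106 148 159 159 162 157]
 [163 165 163 150 118  73  50  51  59  60  57  79 121 153 159 159 159]
 [159 159 152 138  90  49  51  54  57  57  55  63 100 143 159 164 162]]
tip [0.51303022 0.00469797 0.052     ] end [ 0.52499585 -0.09298928  0.052     ] 0.09841734967750825 96.98332704820702
203 [0.47180935 0.01885729 0.069     ] travel 0.03918802366989038
206 [0.47412945 0.0191298  0.069     ] travel 0.03685200994312433
207 [0.47490257 0.01922074 0.069     ] travel 0.03607356336330058
208 [0.47567559 0.01931173 0.069     ] travel 0.03529522546440247
211 [0.47799394 0.01958504 0.069     ] travel 0.03296084201123309
grip [ 0.5199603  -0.05187918  0.052     ] [-0.00018358 -0.00063337  0.12500696]
```

Scaled: 0.04 m is 0.8, 0.03 m is 0.6.

>>> {"api": "jog_arm", "payload": {
  "moves": {"aperture":[0.05, 0.05, 0.05, 0.05, 0.05, 0.005, 0.005, 0.005, 0.005, 0.005, 0.005], "x":[0, 0, 0, 0, 0, 0, 0, 0, 0, 0, 0], "y":[-0.012, 0, 0, 0, 0, 0, 0, 0, 0, 0, 0], "z":[0.8, 0.8, 0.6, 0.28, 0, 0, 0, 0, 0, 0, 0], "rx":[0, 0, 0, 0, 0, 0, 0, 0, 0, 0, 0], "ry":[0, 0, 0, 0, 0, 0, 0, 0, 0, 0, 0], "rz":[0, 0, 0, 0, 0, 0, 0, 0, 0, 0, 0]},
  "grip_force": 40
}}

```text
clock: 10.2
ee_pos: [0.5197, -0.0521, 0.0371]
ee_rot: [[-0.12, 0.993, 0.001], [0.993, 0.12, -0.0], [-0.0, 0.001, -1.0]]
ft_force: [-0.3, -0.4, 3.5]
width: 0.0128
grasp_force: 40.0
```

Scaled: -0.01 m is -0.2, -0.008 m is -0.16.

>>> {"api": "jog_arm", "payload": {
  "moves": {"aperture":[0.005, 0.005, 0.005, 0.005, 0.005, 0.005, 0.005, 0.005], "x":[0, 0, 0, 0, 0, 0, 0, 0], "y":[-0.12, -0.2, -0.2, -0.16, -0.08, 0, 0, 0], "z":[0, 0, 0, 0, 0, 0, 0, 0], "rx":[0, 0, 0, 0, 0, 0, 0, 0], "ry":[0, 0, 0, 0, 0, 0, 0, 0], "rz":[0, 0, 0, 0, 0, 0, 0, 0]}
}}

```text
clock: 11.0
ee_pos: [0.4863, -0.0561, 0.0372]
ee_rot: [[-0.121, 0.993, 0.01], [0.993, 0.121, 0.002], [0.001, 0.01, -1.0]]
ft_force: [7.2, 0.1, -5.1]
width: 0.0129
grasp_force: 40.0
```

```bash
python3 - <<'E'
from h import *
import pickle
d=grab('wrist','w6.png');pickle.dump(d,open('w6.pkl','wb'))
cv2.imwrite('pics/w6b.png',cv2.resize(d['image'][:,:,::-1],(800,600),interpolation=3))
E
```

```text
(no output)
```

View pics/w6b.png

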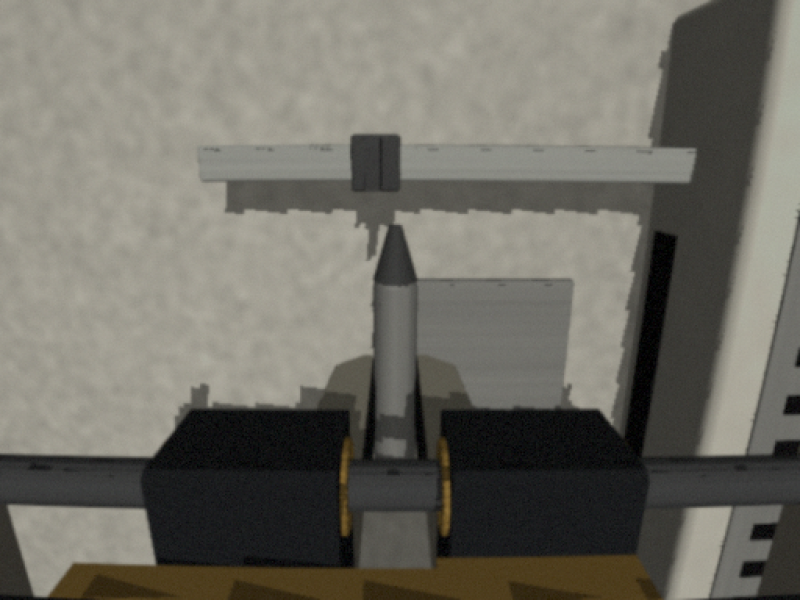

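The pointer tip is at u≈395.5 and the mark block spans 351–400 (mid 375.5, blade about 373). About 6.4 mm of pull remains.

Scaled: -0.004 m is -0.08, -0.003 m is -0.06.

>>> {"api": "jog_arm", "payload": {
  "moves": {"aperture":[0.005, 0.005, 0.005, 0.005, 0.005, 0.005], "x":[0, 0, 0, 0, 0, 0], "y":[-0.08, -0.06, 0, 0, 0, 0], "z":[0, 0, 0, 0, 0, 0], "rx":[0, 0, 0, 0, 0, 0], "ry":[0, 0, 0, 0, 0, 0], "rz":[0, 0, 0, 0, 0, 0]}
}}

```text
clock: 11.65
ee_pos: [0.48, -0.0568, 0.0372]
ee_rot: [[-0.121, 0.993, 0.011], [0.993, 0.121, 0.002], [0.001, 0.011, -1.0]]
ft_force: [7.7, -0.8, -5.9]
width: 0.0128
grasp_force: 40.0
```

```bash
python3 - <<'E'
from h import *
import pickle
d=grab('wrist');pickle.dump(d,open('w7.pkl','wb'))
g=cv2.cvtColor(d['image'],cv2.COLOR_RGB2GRAY)
print(g[90,225:280]);print(g[100,225:280]);print('cx',d['camera_matrix'][0][2],'camz',d['cam_to_world'][2][3])
for v in(140,142,144,146,148,150,154):print(v,g[v,240:272])
E
```

```text
[151 150 151 148 151 148 146 149 149 150 151 138  90  59  58  56  57  59
  57  58  54  51  55  54  56  57  54  58  55  57  57  54  57  59  54  57
  61  58  60  60  59  58  64  99 140 152 154 152 151 154 151 150 153 154
 153]
[138 136 135 134 138 137 138 137 136 139 126  87  53  54  55  55  59  56
  58  55  56  47  29  37  50  54  56  57  55  53  58  59  54  58  51  57
  58  55  58  53  57  51  60  89 127 136 139 136 136 139 136 137 136 139
 140]
cx 252.36540164529444 camz 0.20299134203998676
140 [ 90  86  84  86  85  81  81  82  85  82  82  81  84  82  82  81  83  84
  83  84  83  92 110 142 155 153 154 154 155 152 154 153]
142 [ 98 103 107 106  90  84  83  85  82  83  82  78  78  74  75  78  81  81
  80  83  85 108 136 148 152 153 153 151 154 155 151 153]
144 [144 154 152 132 100  86  84  78  67  51  47  48  53  53  49  52  61  79
 103 106 109 122 145 153 150 152 153 151 150 148 148 150]
146 [158 160 157 141 125 107  90  81  53  42  45  52  57  59  55  55  57  90
 130 147 152 154 152 151 154 153 152 152 151 147 149 147]
148 [161 163 161 160 156 140  99  66  43  44  44  53  56  55  57  56  51  61
 103 141 153 154 154 151 153 152 153 151 151 148 150 150]
150 [161 157 160 156 156 139  93  50  37  47  50  55  59  59  56  51  51  53
  80 122 148 154 153 152 152 150 153 148 152 150 149 149]
154 [151 150 150 149 142 110  60  40  46  47  51  57  59  58  56  57  53  53
  49  68 110 138 144 143 142 145 145 147 147 148 150 153]
```

The pointer (mid 252.4 px) is level with the mark (block mid 252.2, blade about 252.5), right under the camera axis. I'll hold it there and then hand in.

>>> {"api": "jog_arm", "payload": {
  "moves": {"aperture":[0.005, 0.005, 0.005, 0.005, 0.005, 0.005, 0.005, 0.005], "x":[0, 0, 0, 0, 0, 0, 0, 0], "y":[0, 0, 0, 0, 0, 0, 0, 0], "z":[0, 0, 0, 0, 0, 0, 0, 0], "rx":[0, 0, 0, 0, 0, 0, 0, 0], "ry":[0, 0, 0, 0, 0, 0, 0, 0], "rz":[0, 0, 0, 0, 0, 0, 0, 0]}
}}

```text
clock: 12.5
ee_pos: [0.48, -0.0568, 0.0372]
ee_rot: [[-0.121, 0.993, 0.011], [0.993, 0.121, 0.002], [0.001, 0.011, -1.0]]
ft_force: [8.1, 0.8, -5.6]
width: 0.0128
grasp_force: 40.0
```

```bash
python3 -c "
from bench import env
print(env.job_done())"
```

```text
the job is handed in; nothing more can be done
None
```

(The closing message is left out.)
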